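# Fetch the specimen jar from behind the front row

## Task

The low specimen jar stands at the back of the black supply tray, behind a row of three taller things: a bottle, a slide box and a steel canister. Clear all three onto the rubber mat, standing upright; with all three on the mat, set the jar flat in the steel dish; and only then put the three back upright, each on the very spot where it stood at the start. Do not disturb the beaker and the pin tin in the tray, and tip nothing over.

Things in the scene. Friction and masses are not known exactly. Their poses are not given: they have to be found in the camera images.
- bottle: White plastic bottle, upright, round: 44 mm diameter and straight up to 85 mm, then a grey cap of 30 mm diameter; 107 mm tall in all. One of the three things of the front row in the supply tray (the three swap places from start to start). Grip the straight body at 55 to 80 mm above its foot. Loose, 0.1 to 0.21 kg. Origin: centre of its underside, z up.
- slide_box: Light wooden upright microscope slide box with a dark joint line near the top, rectangular: 48 mm along its x, 36 mm along its y, 102 mm tall. One of the three of the front row. Grip it across its y (36 mm). Loose, 0.1 to 0.2 kg. Origin: centre of its underside, z up.
- canister: Bare steel instrument canister, upright plain cylinder, 48 mm diameter, 100 mm tall, flat top. One of the three of the front row. Loose, 0.14 to 0.28 kg. Origin: centre of its underside, z up.
- jar: The wanted specimen jar: low, amber body with white flat lid, straight round, 52 mm diameter, 60 mm tall. It stands close (about 2 to 16 mm) behind the middle of the front row, on its +x side. Loose, 0.09 to 0.18 kg. Origin: centre of its underside, z up.
- supply_tray: Black open plastic supply tray, fixed, 200 mm along its x, 340 mm along its y, walls 5 mm thick and 25 mm high, floor top 5 mm above the table. The front row stands along its y on its -x half, about 95 mm from thing to thing. Origin: centre of its underside, x away from the robot (yaw within 0.15 rad).
- mat: Dark rubber mat, fixed, the side area: 320 mm along its x, 140 mm along its y, 4 mm thick, to the left or the right of the tray, its x pointing roughly away from the robot. Room for the three things in a row along its x, 92 mm apart. Origin: centre of its underside.
- dish: Round shallow steel dish, fixed, for the jar: outer diameter 92 mm, inner floor about 80 mm across and 4 mm above the table, rim 12 mm high; on the other side of the tray from the mat. Origin: centre of its underside.
- beaker: Open glass beaker, 60 mm diameter, 60 mm tall, in a back corner of the supply tray. Not to be disturbed. Origin: centre of its underside.
- pin_tin: Flat round aluminium pin tin, 62 mm diameter, 32 mm tall, in the other back corner of the supply tray. Not to be disturbed. Origin: centre of its underside.

How it is judged (in metres and radians):
On the way, in this order (a step that is already met when the one before it is completed fails the run):
1. bottle, slide box and canister all stand upright on the mat, released, the jar still in its place (x of bottle in the frame of mat between -0.16 and 0.16 m and y of bottle in the frame of mat between -0.07 and 0.07 m and z of bottle in the frame of mat between 0 and 0.01 m and angle between each of bottle, slide_box, canister's own z axis and vertical below 0.1 rad and x of slide_box in the frame of mat between -0.16 and 0.16 m and y of slide_box in the frame of mat between -0.07 and 0.07 m and z of slide_box in the frame of mat between 0 and 0.01 m and x of canister in the frame of mat between -0.16 and 0.16 m and y of canister in the frame of mat between -0.07 and 0.07 m and z of canister in the frame of mat between 0 and 0.01 m and contact force between each of bottle, slide_box, canister and the fingers below 0.2 N and linear speed of each of bottle, slide_box, canister below 0.02 m/s and distance of jar from where it was at the start of the episode below 0.03 m), for 0.2 s.
2. the jar stands flat in the dish, released, while the three still stand on the mat (horizontal distance between jar and dish below 0.018 m and z of jar in the frame of dish below 0.009 m and angle between jar's own z axis and vertical below 0.08 rad and contact force between jar and the fingers below 0.2 N and linear speed of jar below 0.02 m/s and x of bottle in the frame of mat between -0.16 and 0.16 m and y of bottle in the frame of mat between -0.07 and 0.07 m and z of bottle in the frame of mat between 0 and 0.01 m and angle between each of bottle, slide_box, canister's own z axis and vertical below 0.1 rad and x of slide_box in the frame of mat between -0.16 and 0.16 m and y of slide_box in the frame of mat between -0.07 and 0.07 m and z of slide_box in the frame of mat between 0 and 0.01 m and x of canister in the frame of mat between -0.16 and 0.16 m and y of canister in the frame of mat between -0.07 and 0.07 m and z of canister in the frame of mat between 0 and 0.01 m), for 0.2 s.
At the end, for the whole second after the job is handed in: The jar stands flat and upright in the dish (its centre within 18 mm of the dish's); bottle, slide box and canister each stand upright within 15 mm of where they stood at the start (their turn about the vertical is free); all released and at rest (horizontal distance between jar and dish below 0.018 m and z of jar in the frame of dish below 0.009 m and angle between jar's own z axis and vertical below 0.08 rad and contact force between each of jar, bottle, slide_box, canister and the fingers below 0.2 N and linear speed of each of jar, bottle, slide_box, canister below 0.02 m/s and distance of each of bottle, slide_box, canister from where it was at the start of the episode below 0.015 m and angle between each of bottle, slide_box, canister's own z axis and vertical below 0.1 rad); the robot touches nothing.
It fails at once if the beaker or the pin tin is displaced by more than 15 mm (distance of any of beaker, pin_tin from where it was at the start of the episode above 0.015 m).
It fails at once if one of the things is tipped over (angle between any of bottle, slide_box, canister, jar, beaker, pin_tin's own z axis and vertical above 0.6 rad).
It also fails if it takes over 138 s, if anything falls off the work surface, if the arm or the gripper's body presses on something with over 40 N, if the wrist force passes 120 N, or if a joint passes its speed limit or range.

## Robot

A 6-joint arm with a two-finger parallel gripper is mounted at the origin on the work surface. World frame = base frame: x ahead of the robot, y to its left, z up, the work surface at z = 0. Lengths are in mm, angles in rad, forces in N, time in s.
With the tool pointing down it reaches from about 275 to 725 mm from the base axis. Payload 5.6 kg.
Tool frame: the origin (TCP) lies midway between the tips of the shut fingers; the grasp point (between the pads) lies 19 mm behind it; z points along the fingers, y is the direction in which the jaws open and shut (so a half turn about z gives the same grasp; the last joint's range is limited). The gripper opens to 85 mm and grips with 20 to 120 N. Pads are 22 mm wide; open, the fingers measure 114 mm over their backs; the gripper's body (76 mm by 85 mm) begins 54 mm behind the grasp point. The pads swing forward as they close: fully open they stand 13 mm farther back than shut.
Start: joints at [-0.865, 0.255, 0.108, 0, -1.424, -0.285], TCP at [224.688, -502.004, 231.283] pointing down, gripper open.
Joint ranges: [-2.95, 2.95], [-1.21, 1.97], [-1.09, 1.5], [-2.87, 1.71], [-2.94, -0.07], [-3.05, 3.05]. Speed limits (rad/s): [2.57, 2.57, 3.14, 3.14, 3.14, 3.14].

## Interface

Orientations are given as a 3x3 rotation matrix whose columns are the frame's x, y, z axes.
In Python, from bench import robot, imaging gives the robot as it stands.
- The arm moves only by the tool servo_tool, never from a script. Its argument "motion" is a list of rows, each a list of 2 entries, a list of its own where there are three numbers: the shift along the tool's x, y, z in cm, then the turn about the tool's z in degrees. In form: [[[tx, ty, tz], roll], ...]. A call has exactly 5 rows; each row is the pose to reach, as a shift and turn from the pose commanded when the call began, along the tool's axes at that moment; what a row does not reach only later rows make up. A row lasts 1/10 s, in which the tool goes at most 50 mm and 8.59 degrees, less where a joint would pass 70% of its speed; a pose out of reach is approached as far as the arm can. A call with a gripper value outside its range is refused whole. "claw" is the finger opening in cm, from 0 to 8.54, set as the call begins (left out, the last holds). The fingers move at their own pace and stop on an object; the grip force is fixed at half the most. Time passes only in rows, so rows that repeat a pose let the fingers close, or fill a call up. It gives the time, the measured TCP pose, the force and the opening at its end, in the units of the state.
- robot.state(): the state, without advancing time (a new reading comes with each control period).
- imaging.read_camera(name): name is "scene" or "top" or "wrist"; returns the picture (384x512x3 uint8, red, green, blue); there is no depth.
- imaging.camera_model(name): a dict with "intrinsics" (3x3 intrinsics, pixels), "position" and "orientation" of the camera in the world. Camera axes: x right, y down, z forward; pixel columns grow to the right and rows downward; lengths in mm; the calibration is good to about 2 mm. A picture is of the moment at which its call begins: read the wrist's pose just before it. camera_model takes no time and is no camera call; for the wrist camera it gives the pose at the moment of the call.
- robot.close_job(): hands the job in, once; it reports no verdict.
The state is a dict: "clock": time; "joint_positions": joint angles; "joint_vel": joint speeds; "tau": joint torques, N m; "ee_pos": TCP position; "eef_rot": TCP orientation; "contact_force": force on the tool from outside, world axes, zero at the start; "torque": the same for the moment, N m; "width": opening from 0.0 (shut) to 1.0 (fully open).
Only numpy, scipy, OpenCV 4.12 (cv2) and the standard library are available. Lean on these libraries where they do the work, as an engineer would, in place of code of your own. Each camera call takes 0.05 s, during which the arm holds its last target. There are 200 camera calls.

## Working session

There is one attempt and no reset: what is moved stays moved. The work goes in short steps, Python scripts to look and compute and a tool call to move; the robot and the scene stay as the last step left them, time stands still between calls to the robot, and variables do not carry over. Pictures are saved under pics/ and viewed, about 12 in all and at most 16, crops included, and the job is handed in when it is done.

Besides the shell and the picture viewer there is one more tool, called as name(argument=value, ...), one argument or row to a line, values as JSON. servo_tool: Moves the arm, as the interface text tells. Its arguments: {"type":"object","properties":{"motion":{"type":"array"},"claw":{"type":"number"}},"required":["motion"]}

```bash
ls; mkdir -p pics
python3 - <<'E'
from bench import robot, imaging
import cv2,numpy as np
s=robot.state();print({k:np.round(s[k],3).tolist() for k in('clock','ee_pos','eef_rot','width')})
for n in('scene','top'):
    im=imaging.read_camera(n);m=imaging.camera_model(n)
    print(n,{k:np.round(v,3).tolist() for k,v in m.items()})
    cv2.imwrite(f'pics/{n}0.png',im[:,:,::-1])
E
```

```text
pics
{'clock': 0.0, 'ee_pos': [224.502, -501.534, 230.393], 'eef_rot': [[-0.913, -0.408, -0.001], [-0.408, 0.913, 0.002], [0.0, 0.002, -1.0]], 'width': 1.002}
scene {'intrinsics': [[383.669, 0.0, 260.242], [0.0, 383.669, 193.976], [0.0, 0.0, 1.0]], 'position': [854.663, 375.21, 683.526], 'orientation': [[-0.802, 0.477, -0.358], [0.597, 0.645, -0.478], [0.003, -0.597, -0.802]]}
top {'intrinsics': [[390.233, 0.0, 256.252], [0.0, 390.233, 184.069], [0.0, 0.0, 1.0]], 'position': [397.0, -2.045, 949.049], 'orientation': [[0.001, -0.988, 0.155], [-1.0, -0.003, -0.015], [0.015, -0.155, -0.988]]}
```

View pics/top0.png

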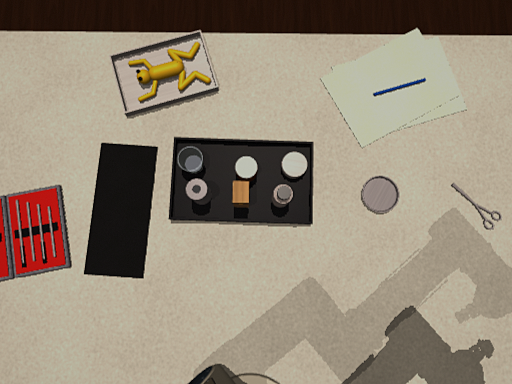

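View pics/scene0.png

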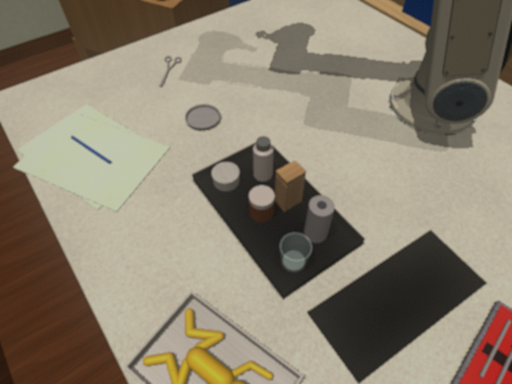

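Top view: canister about (196,190), box (241,192), bottle (283,195), jar (246,167), beaker (190,159), tin (294,164), dish (380,195), mat at left (120,210). I'll zoom in and measure.

```bash
cat > h.py <<'E'
from bench import robot, imaging
import cv2,numpy as np
def ray(cm,uv,z):
    K,R,p=[np.array(cm[k],float) for k in('intrinsics','orientation','position')]
    d=R@np.linalg.solve(K,[uv[0],uv[1],1]); return p+d*(z-p[2])/d[2]
def proj(cm,X):
    K,R,p=[np.array(cm[k],float) for k in('intrinsics','orientation','position')]
    q=K@(R.T@(np.array(X)-p)); return q[:2]/q[2]
E
python3 - <<'E'
from h import *
im=cv2.imread('pics/top0.png');m=imaging.camera_model('top')
c=im[130:230,160:320];cv2.imwrite('pics/c.png',cv2.resize(c,None,fx=5,fy=5,interpolation=cv2.INTER_CUBIC))
g=im.max(axis=2); 
dark=(g<60).astype('uint8')
for ct in cv2.findContours(dark,cv2.RETR_EXTERNAL,cv2.CHAIN_APPROX_NONE)[0]:
    if cv2.contourArea(ct)>3000:
        b=cv2.boxPoints(cv2.minAreaRect(ct));print('dark',cv2.contourArea(ct),b.round(1).tolist(),[ray(m,p,4 if b[0][0]<160 and b[2][0]<200 else 25)[:2].round(0).tolist() for p in b])
hsv=cv2.cvtColor(im,cv2.COLOR_BGR2HSV)
for nm,mask in(('white',g>140),('orange',(hsv[...,1]>80)&(g>80)),('mid',(g>75))):
    k=np.zeros_like(g);k[142:220,178:308]=mask[142:220,178:308]*255
    for ct in cv2.findContours(k.astype('uint8'),cv2.RETR_EXTERNAL,cv2.CHAIN_APPROX_NONE)[0]:
        if cv2.contourArea(ct)>50: 
            (x,y),(w,h),a=cv2.minAreaRect(ct); print(nm,round(x,1),round(y,1),round(w),round(h),round(a))
k=im[170:220,355:405];kk=(cv2.absdiff(k,np.full_like(k,0)).max(2)<150).astype('uint8')
for ct in cv2.findContours(kk,cv2.RETR_EXTERNAL,cv2.CHAIN_APPROX_NONE)[0]:
    if cv2.contourArea(ct)>300:(x,y),(w,h),a=cv2.minAreaRect(ct);print('dish',x+355,y+170,w,h,ray(m,(x+355,y+170),8))
E
```

```text
dark 7380.5 [[83.80000305175781, 273.1000061035156], [98.80000305175781, 140.39999389648438], [157.10000610351562, 147.0], [142.10000610351562, 279.70001220703125]] [[333.0, 390.0], [654.0, 375.0], [638.0, 230.0], [317.0, 252.0]]
dark 11335.5 [[168.6999969482422, 219.10000610351562], [171.39999389648438, 137.0], [313.6000061035156, 141.60000610351562], [311.0, 223.6999969482422]] [[458.0, 191.0], [658.0, 191.0], [648.0, -156.0], [448.0, -145.0]]
dark 16189.0 [[-0.0, 0.0], [511.0, 0.0], [511.0, 34.0], [0.0, 34.0]] [[1018.0, 641.0], [1032.0, -682.0], [936.0, -672.0], [924.0, 632.0]]
white 240.5 191.5 21 15 90
white 196.0 188.5 19 20 90
white 245.5 166.5 21 21 90
white 294.0 164.0 24 24 90
orange 240.0 191.0 22 16 90
mid 282.5 193.5 19 19 90
mid 240.0 191.0 22 16 90
mid 196.0 188.8 21 22 56
mid 246.0 166.5 22 22 45
mid 294.2 163.7 25 25 45
mid 190.0 158.5 25 24 90
dish 379.25000381469727 194.74999809265137 36.76955032348633 37.47665786743164 [ 519.63280924 -316.33022821    8.        ]
```

View pics/c.png

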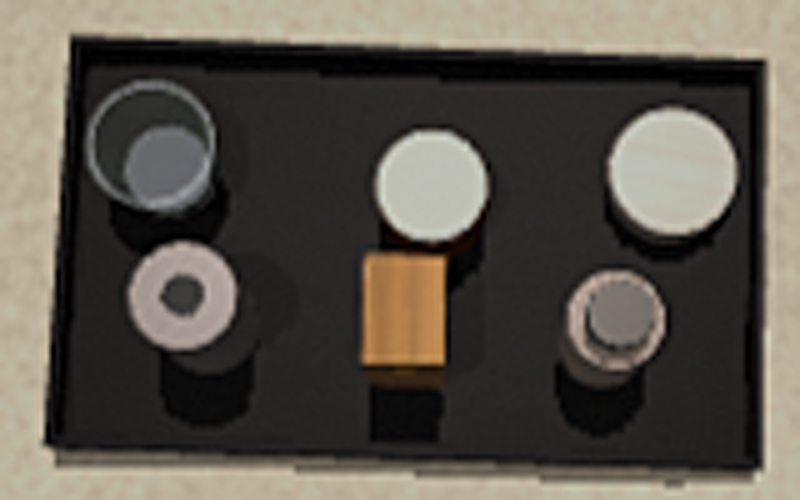

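Run:
```python
from h import *
m=imaging.camera_model('top');sc=imaging.camera_model('scene')
P=dict(can=(183,295,105),box=(404,309,107),bot=(616,319,90),jar=(432,184,65),tin=(674,172,37),bk=(151,146,65),tl=(72,37,25),tr=(765,60,25),bl=(48,443,25),br=(760,467,25))
im=cv2.imread('pics/scene0.png');im=cv2.resize(im,None,fx=3,fy=3,interpolation=cv2.INTER_CUBIC)
for k,(U,V,z) in P.items():
    X=ray(m,((U+.5)/5-.5+160,(V+.5)/5-.5+130),z);print(k,X.round(1))
    if len(k)==3 or k=='bk':
        R=dict(can=24,box=24,bot=22,jar=26,tin=31,bk=30)[k]
        t=np.linspace(0,6.283,40)
        for h in(z,5):
            pts=np.array([proj(sc,X*[1,1,0]+[R*np.cos(a),R*np.sin(a),h]) for a in t])*3+1
            cv2.polylines(im,[pts.round().astype(int).reshape(-1,1,2)],True,(0,255,0),1)
for X,R,h in(((519.6,-316.3),46,12),):
    pts=np.array([proj(sc,[X[0]+R*np.cos(a),X[1]+R*np.sin(a),h]) for a in t])*3+1
    cv2.polylines(im,[pts.round().astype(int).reshape(-1,1,2)],True,(0,255,0),1)
cv2.imwrite('pics/ov.png',im[270:870,530:1130])
```

```text
can [519.4 116.5 105. ]
box [513.3  20.1 107. ]
bot [511.4 -73.7  90. ]
jar [577.4   8.7  65. ]
tin [ 589.4 -106.5   37. ]
bk [594.8 138.6  65. ]
tl [657.9 184.9  25. ]
tr [ 648.  -153.3   25. ]
bl [460.4 189.5  25. ]
br [ 449.6 -146.6   25. ]
```

View pics/ov.png

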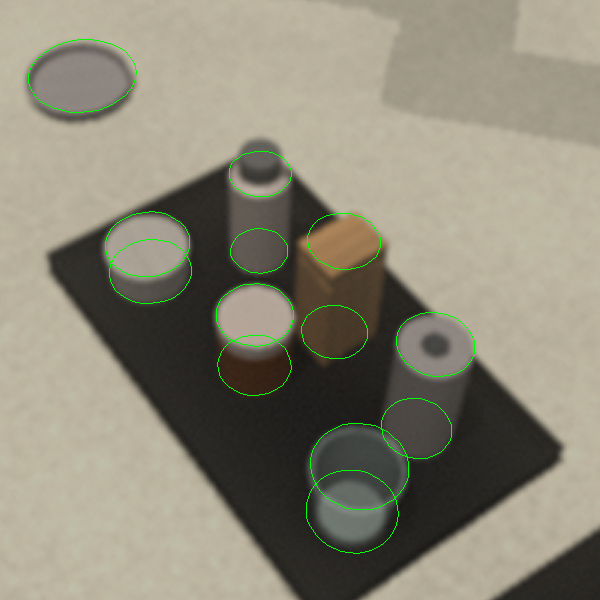

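The projections onto the scene view agree with all the things, and the dish is within a few mm. Next I align the tool with the world axes, so that tool x = −X, y = +Y and z = −Z.

servo_tool(
  motion=[
    [[0,0,0],8],
    [[0,0,0],16],
    [[0,0,0],24.1],
    [[0,0,0],24.1],
    [[0,0,0],24.1],
  ],
  claw=8.5,
)

```text
clock: 0.6
ee_pos: [224.6, -501.8, 231.0]
eef_rot: [[-1.0, -0.004, -0.0], [-0.004, 1.0, 0.001], [0.0, 0.001, -1.0]]
contact_force: [-0.2, -0.5, -0.7]
width: 0.993
```

servo_tool(
  motion=[
    [[-2,4,0],0],
    [[-4,8,0],0],
    [[-6,12,0],0],
    [[-8,16,0],0],
    [[-10,20,0],0],
  ],
)

```text
clock: 1.1
ee_pos: [325.0, -300.4, 231.3]
eef_rot: [[-1.0, -0.003, 0.0], [-0.003, 1.0, -0.0], [-0.0, -0.0, -1.0]]
contact_force: [0.4, 0.3, -0.8]
width: 0.999
```

servo_tool(
  motion=[
    [[-2,4,0],0],
    [[-4,8,0],0],
    [[-6,12,0],0],
    [[-8,16,0],0],
    [[-10,20,0],0],
  ],
)

```text
clock: 1.6
ee_pos: [425.0, -100.1, 231.5]
eef_rot: [[-1.0, -0.004, 0.001], [-0.004, 1.0, 0.0], [-0.001, 0.0, -1.0]]
contact_force: [1.2, -1.0, -0.0]
width: 0.996
```

servo_tool(
  motion=[
    [[-2,5,0],0],
    [[-4,9.5,0],0],
    [[-6,14,0],0],
    [[-8,18,0],0],
    [[-9.5,21.6,0],0],
  ],
)

```text
clock: 2.1
ee_pos: [520.2, 116.5, 231.0]
eef_rot: [[-1.0, -0.005, -0.0], [-0.005, 1.0, -0.0], [0.0, -0.0, -1.0]]
contact_force: [1.3, 0.4, 0.1]
width: 0.995
```

servo_tool(
  motion=[
    [[0,0,1],0],
    [[0,0,2],0],
    [[0,0,3],0],
    [[0,0,3],0],
    [[0,0,3],0],
  ],
)

```text
clock: 2.6
ee_pos: [519.4, 113.0, 201.5]
eef_rot: [[-1.0, 0.0, 0.0], [0.0, 1.0, -0.0], [-0.0, -0.0, -1.0]]
contact_force: [0.2, 0.3, 1.1]
width: 0.994
```

servo_tool(
  motion=[
    [[0,0.25,3],0],
    [[0,0.25,6],0],
    [[0,0.25,9],0],
    [[0,0.25,10],0],
    [[0,0.25,10],0],
  ],
)

```text
clock: 3.1
ee_pos: [519.1, 115.8, 100.8]
eef_rot: [[-1.0, 0.0, -0.002], [0.0, 1.0, -0.001], [0.002, -0.001, -1.0]]
contact_force: [0.2, 0.3, 0.1]
width: 0.996
```

servo_tool(
  motion=[
    [[0,0,1.5],0],
    [[0,0,3],0],
    [[0,0,4],0],
    [[0,0,4.7],0],
    [[0,0,4.7],0],
  ],
)

```text
clock: 3.6
ee_pos: [519.6, 116.5, 54.3]
eef_rot: [[-1.0, -0.0, -0.0], [-0.0, 1.0, -0.0], [0.0, -0.0, -1.0]]
contact_force: [-0.8, -0.4, 0.5]
width: 0.993
```

Run:
```python
from h import *
im=imaging.read_camera('scene');s=robot.state();print(s['ee_pos'],s['contact_force'])
cv2.imwrite('pics/s1.png',cv2.resize(im[90:290,140:400,::-1],None,fx=3,fy=3,interpolation=cv2.INTER_CUBIC))
```

```text
[519.93710132 116.57290465  54.78913734] [0.55837304 0.36891925 0.24477032]
```

View pics/s1.png

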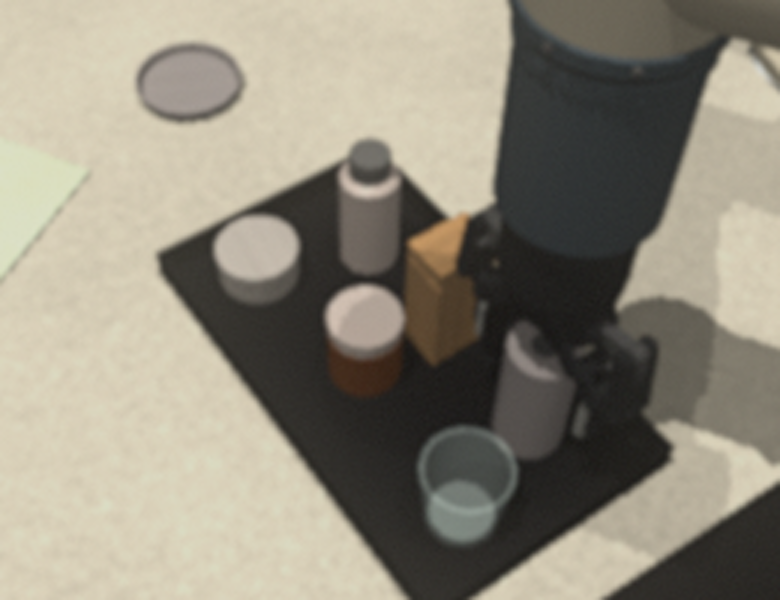

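The gripper straddles the canister without touching the box or jar. I'll close and lift.

servo_tool(
  motion=[
    [[0,0,0],0],
    [[0,0,0],0],
    [[0,0,0],0],
    [[0,0,0],0],
    [[0,0,0],0],
  ],
  claw=4.2,
)

```text
clock: 4.15
ee_pos: [520.1, 116.8, 55.0]
eef_rot: [[-1.0, -0.001, 0.001], [-0.001, 1.0, 0.0], [-0.001, 0.0, -1.0]]
contact_force: [-1.4, 0.7, 6.1]
width: 0.549
```

servo_tool(
  motion=[
    [[0,0,0],0],
    [[0,0,0],0],
    [[0,0,-0.3],0],
    [[0,0,-0.6],0],
    [[0,0,-1],0],
  ],
)

```text
clock: 4.65
ee_pos: [519.0, 116.3, 63.9]
eef_rot: [[-1.0, 0.0, -0.001], [0.0, 1.0, -0.001], [0.001, -0.001, -1.0]]
contact_force: [-0.6, -0.6, -2.4]
width: 0.549
```

servo_tool(
  motion=[
    [[0,0,-2.5],0],
    [[0,0,-5.5],0],
    [[0,0,-9],0],
    [[0,0,-12],0],
    [[0,0,-13.6],0],
  ],
)

```text
clock: 5.15
ee_pos: [520.4, 116.7, 203.4]
eef_rot: [[-1.0, -0.0, 0.004], [-0.0, 1.0, 0.001], [-0.004, 0.001, -1.0]]
contact_force: [0.5, -0.3, -1.7]
width: 0.547
```

servo_tool(
  motion=[
    [[-0.5,2,0],0],
    [[-1.5,5.5,0],0],
    [[-2.5,9,0],0],
    [[-3.5,12.5,0],0],
    [[-4.5,16,0],0],
  ],
)

```text
clock: 5.65
ee_pos: [564.3, 278.5, 199.0]
eef_rot: [[-1.0, -0.0, -0.002], [-0.0, 1.0, -0.001], [0.002, -0.001, -1.0]]
contact_force: [0.4, -0.2, -1.9]
width: 0.549
```

servo_tool(
  motion=[
    [[-0.4,1.8,0],0],
    [[-0.7,2.8,0],0],
    [[-0.7,3,0],0],
    [[-0.7,3,2],0],
    [[-0.7,3,4],0],
  ],
)

```text
clock: 6.15
ee_pos: [571.7, 306.0, 160.4]
eef_rot: [[-1.0, 0.0, 0.001], [0.0, 1.0, 0.001], [-0.001, 0.001, -1.0]]
contact_force: [-0.0, 0.3, -2.4]
width: 0.547
```

servo_tool(
  motion=[
    [[0,0,2.5],0],
    [[0,0,5],0],
    [[0,0,7],0],
    [[0,0,8],0],
    [[0,0,8.5],0],
  ],
)

```text
clock: 6.65
ee_pos: [571.2, 305.6, 74.6]
eef_rot: [[-1.0, 0.001, -0.001], [0.001, 1.0, -0.001], [0.001, -0.001, -1.0]]
contact_force: [0.7, 0.2, -1.6]
width: 0.546
```

servo_tool(
  motion=[
    [[0,0,0.8],0],
    [[0,0,1.5],0],
    [[0,0,1.9],0],
    [[0,0,2.15],0],
    [[0,0,2.15],0],
  ],
)

```text
clock: 7.15
ee_pos: [571.8, 306.7, 54.2]
eef_rot: [[-1.0, -0.0, 0.001], [-0.0, 1.0, 0.0], [-0.001, 0.0, -1.0]]
contact_force: [-0.9, -0.0, -2.0]
width: 0.548
```

servo_tool(
  motion=[
    [[0,0,0],0],
    [[0,0,0],0],
    [[0,0,0],0],
    [[0,0,0],0],
    [[0,0,0],0],
  ],
  claw=8.5,
)

```text
clock: 7.65
ee_pos: [571.6, 306.6, 53.9]
eef_rot: [[-1.0, -0.0, 0.0], [-0.0, 1.0, 0.0], [-0.0, 0.0, -1.0]]
contact_force: [-0.4, 0.6, 0.4]
width: 0.993
```

servo_tool(
  motion=[
    [[0,0,0],0],
    [[0,0,-1.5],0],
    [[0,0,-4],0],
    [[0,0,-7],0],
    [[0,0,-10],0],
  ],
)

```text
clock: 8.15
ee_pos: [571.4, 306.3, 154.7]
eef_rot: [[-1.0, -0.0, -0.0], [-0.0, 1.0, -0.0], [0.0, -0.0, -1.0]]
contact_force: [0.6, 0.4, 0.1]
width: 0.996
```

Run:
```python
from h import *
im=imaging.read_camera('scene');s=robot.state();print(s['ee_pos'],s['contact_force'])
cv2.imwrite('pics/s2.png',im[:,:,::-1])
```

```text
[573.98428474 307.37565043 161.21314106] [1.11376508 0.33824107 5.88779342]
```

View pics/s2.png

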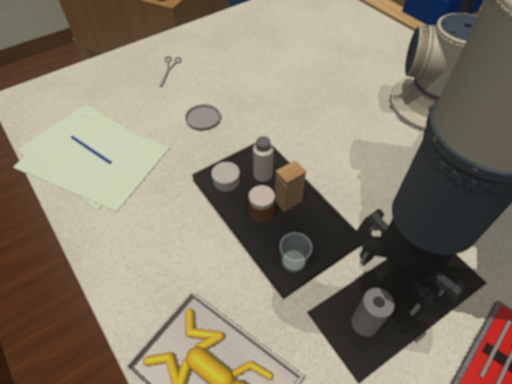

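The canister stands on the mat's far slot at about (373,312). Next is the box.

servo_tool(
  motion=[
    [[0.3,-1.5,-1.5],0],
    [[1,-5,-3],0],
    [[1.8,-9,-4.6],0],
    [[2.6,-13,-4.6],0],
    [[3.4,-17,-4.6],0],
  ],
)

```text
clock: 8.7
ee_pos: [536.9, 134.6, 200.4]
eef_rot: [[-1.0, -0.0, 0.001], [-0.0, 1.0, 0.0], [-0.001, 0.0, -1.0]]
contact_force: [0.4, -0.3, -0.3]
width: 0.996
```

servo_tool(
  motion=[
    [[0.8,-4,0],0],
    [[1.6,-8,0],0],
    [[2.4,-11,0],0],
    [[2.44,-11.65,0],0],
    [[2.44,-11.65,0],0],
  ],
)

```text
clock: 9.2
ee_pos: [512.7, 18.8, 200.0]
eef_rot: [[-1.0, 0.002, 0.0], [0.002, 1.0, 0.0], [-0.0, 0.0, -1.0]]
contact_force: [-0.4, 0.2, -0.5]
width: 0.996
```

servo_tool(
  motion=[
    [[0,0,2.5],0],
    [[0,0,5.5],0],
    [[0,0,8.5],0],
    [[0,0,10],0],
    [[0,0,10],0],
  ],
)

```text
clock: 9.7
ee_pos: [511.5, 20.6, 97.2]
eef_rot: [[-1.0, -0.001, -0.005], [-0.001, 1.0, -0.001], [0.005, -0.001, -1.0]]
contact_force: [0.5, 0.1, 0.4]
width: 0.993
```

servo_tool(
  motion=[
    [[0,0,1.5],0],
    [[0,0,3],0],
    [[0,0,4],0],
    [[0,0,4.6],0],
    [[0,0,4.6],0],
  ],
)

```text
clock: 10.2
ee_pos: [513.1, 20.2, 53.6]
eef_rot: [[-1.0, -0.0, -0.001], [-0.0, 1.0, -0.0], [0.001, -0.0, -1.0]]
contact_force: [0.5, -0.3, -0.7]
width: 0.995
```

servo_tool(
  motion=[
    [[0,0,0],0],
    [[0,0,0],0],
    [[0,0,0],0],
    [[0,0,0],0],
    [[0,0,0],0],
  ],
  claw=3,
)

```text
clock: 10.7
ee_pos: [513.7, 20.1, 54.4]
eef_rot: [[-1.0, -0.0, 0.001], [-0.0, 1.0, 0.0], [-0.001, 0.0, -1.0]]
contact_force: [0.2, 1.1, 3.0]
width: 0.416
```

servo_tool(
  motion=[
    [[0,0,0],0],
    [[0,0,0],0],
    [[0,0,-0.3],0],
    [[0,0,-0.6],0],
    [[0,0,-1],0],
  ],
)

```text
clock: 11.2
ee_pos: [512.5, 19.9, 63.4]
eef_rot: [[-1.0, 0.0, -0.002], [0.0, 1.0, -0.0], [0.002, -0.0, -1.0]]
contact_force: [0.8, 0.5, -1.3]
width: 0.413
```

servo_tool(
  motion=[
    [[0,0,-2.5],0],
    [[0,0,-5.5],0],
    [[0,0,-9],0],
    [[0,0,-12],0],
    [[0,0,-13.6],0],
  ],
)

```text
clock: 11.7
ee_pos: [514.0, 20.0, 202.8]
eef_rot: [[-1.0, -0.0, 0.004], [-0.0, 1.0, 0.001], [-0.004, 0.001, -1.0]]
contact_force: [-0.5, -0.3, -1.5]
width: 0.411
```

servo_tool(
  motion=[
    [[0.3,2,0],0],
    [[0.7,6,0],0],
    [[1.2,10,0],0],
    [[1.7,14,0],0],
    [[2.2,18,0],0],
  ],
)

```text
clock: 12.2
ee_pos: [490.5, 201.4, 199.8]
eef_rot: [[-1.0, 0.0, -0.0], [0.0, 1.0, -0.0], [0.0, -0.0, -1.0]]
contact_force: [1.0, 0.7, -0.5]
width: 0.417
```

servo_tool(
  motion=[
    [[0.5,4,0],0],
    [[0.9,8,0],0],
    [[1.1,10.2,0],0],
    [[1.13,11.2,0],0],
    [[1.13,11.2,0],0],
  ],
)

```text
clock: 12.7
ee_pos: [479.5, 312.7, 199.3]
eef_rot: [[-1.0, -0.002, -0.001], [-0.002, 1.0, -0.001], [0.001, -0.001, -1.0]]
contact_force: [0.2, -0.2, -2.0]
width: 0.413
```

servo_tool(
  motion=[
    [[0,0,2.5],0],
    [[0,0,5.5],0],
    [[0,0,8.5],0],
    [[0,0,11.5],0],
    [[0,0,12.5],0],
  ],
)

```text
clock: 13.2
ee_pos: [478.4, 309.2, 71.8]
eef_rot: [[-1.0, 0.002, -0.005], [0.002, 1.0, -0.004], [0.005, -0.004, -1.0]]
contact_force: [-0.4, -1.0, -2.3]
width: 0.415
```

servo_tool(
  motion=[
    [[0,0,0.8],0],
    [[0,0,1.5],0],
    [[0,0,1.9],0],
    [[0,0,2.15],0],
    [[0,0,2.15],0],
  ],
)

```text
clock: 13.7
ee_pos: [480.0, 312.2, 53.6]
eef_rot: [[-1.0, -0.0, 0.001], [-0.0, 1.0, 0.0], [-0.001, 0.0, -1.0]]
contact_force: [0.1, -0.6, -1.7]
width: 0.412
```

servo_tool(
  motion=[
    [[0,0,0],0],
    [[0,0,0],0],
    [[0,0,0],0],
    [[0,0,0],0],
    [[0,0,0],0],
  ],
  claw=8.5,
)

```text
clock: 14.2
ee_pos: [479.9, 312.1, 53.4]
eef_rot: [[-1.0, -0.0, 0.0], [-0.0, 1.0, 0.0], [-0.0, 0.0, -1.0]]
contact_force: [-0.9, 0.1, -0.7]
width: 0.997
```

servo_tool(
  motion=[
    [[0,0,0],0],
    [[0,0,-1.5],0],
    [[0,0,-4],0],
    [[0,0,-7],0],
    [[0,0,-10],0],
  ],
)

```text
clock: 14.7
ee_pos: [479.7, 311.8, 154.2]
eef_rot: [[-1.0, -0.0, -0.0], [-0.0, 1.0, -0.0], [0.0, -0.0, -1.0]]
contact_force: [1.0, 0.7, 0.4]
width: 0.994
```

servo_tool(
  motion=[
    [[0,-1.5,-1.5],0],
    [[-0.4,-5,-3.5],0],
    [[-0.8,-9,-4.6],0],
    [[-1.2,-13,-4.6],0],
    [[-1.5,-17,-4.6],0],
  ],
)

```text
clock: 15.2
ee_pos: [494.5, 140.0, 199.3]
eef_rot: [[-1.0, -0.0, 0.0], [-0.0, 1.0, 0.0], [-0.0, 0.0, -1.0]]
contact_force: [0.1, -0.3, -0.3]
width: 0.999
```

servo_tool(
  motion=[
    [[-0.3,-4.5,0],0],
    [[-0.7,-9,0],0],
    [[-1,-13.5,0],0],
    [[-1.4,-18,0],0],
    [[-1.64,-21,0],0],
  ],
)

```text
clock: 15.7
ee_pos: [510.3, -71.0, 198.9]
eef_rot: [[-1.0, 0.002, -0.001], [0.002, 1.0, -0.0], [0.001, -0.0, -1.0]]
contact_force: [0.9, -0.2, 0.1]
width: 0.992
```

servo_tool(
  motion=[
    [[0,-0.57,0],0],
    [[0,-0.57,3],0],
    [[0,-0.57,6],0],
    [[0,-0.57,8],0],
    [[0,-0.57,9],0],
  ],
)

```text
clock: 16.2
ee_pos: [509.5, -73.6, 107.0]
eef_rot: [[-1.0, 0.0, -0.004], [0.0, 1.0, 0.0], [0.004, 0.0, -1.0]]
contact_force: [0.7, 0.4, -2.0]
width: 0.995
```

servo_tool(
  motion=[
    [[0,0,1.5],0],
    [[0,0,3],0],
    [[0,0,4.5],0],
    [[0,0,5.5],0],
    [[0,0,5.55],0],
  ],
)

```text
clock: 16.7
ee_pos: [510.5, -73.6, 52.9]
eef_rot: [[-1.0, -0.0, -0.002], [-0.0, 1.0, -0.0], [0.002, -0.0, -1.0]]
contact_force: [-1.0, 0.6, 0.2]
width: 0.995
```

servo_tool(
  motion=[
    [[0,0,0],0],
    [[0,0,0],0],
    [[0,0,0],0],
    [[0,0,0],0],
    [[0,0,0],0],
  ],
  claw=3.8,
)

```text
clock: 17.2
ee_pos: [512.0, -73.6, 54.9]
eef_rot: [[-1.0, -0.001, 0.002], [-0.001, 1.0, 0.0], [-0.002, 0.0, -1.0]]
contact_force: [-0.8, 2.1, 5.9]
width: 0.5
```

servo_tool(
  motion=[
    [[0,0,0],0],
    [[0,0,0],0],
    [[0,0,-0.3],0],
    [[0,0,-0.6],0],
    [[0,0,-1],0],
  ],
)

```text
clock: 17.7
ee_pos: [510.9, -73.7, 63.6]
eef_rot: [[-1.0, 0.0, -0.001], [0.0, 1.0, 0.0], [0.001, 0.0, -1.0]]
contact_force: [-0.1, -0.2, -1.4]
width: 0.498
```

servo_tool(
  motion=[
    [[0,0,-2.5],0],
    [[0,0,-5.5],0],
    [[0,0,-9],0],
    [[0,0,-12],0],
    [[0,0,-13.6],0],
  ],
)

```text
clock: 18.2
ee_pos: [512.3, -73.8, 202.9]
eef_rot: [[-1.0, -0.0, 0.004], [-0.0, 1.0, -0.0], [-0.004, -0.0, -1.0]]
contact_force: [0.4, -0.7, -1.2]
width: 0.501
```

servo_tool(
  motion=[
    [[0.6,2,0],0],
    [[1.8,6,0],0],
    [[3.1,10,0],0],
    [[4.3,14,0],0],
    [[5.5,18,0],0],
  ],
)

```text
clock: 18.7
ee_pos: [455.4, 107.6, 199.9]
eef_rot: [[-1.0, 0.0, 0.0], [0.0, 1.0, 0.0], [-0.0, 0.0, -1.0]]
contact_force: [1.4, -0.1, -0.9]
width: 0.5
```

servo_tool(
  motion=[
    [[1.3,4,0],0],
    [[2.6,8,0],0],
    [[3.9,12,0],0],
    [[5.2,16,0],0],
    [[6.2,19,0],0],
  ],
)

```text
clock: 19.2
ee_pos: [393.1, 298.3, 199.9]
eef_rot: [[-1.0, -0.001, -0.0], [-0.001, 1.0, 0.0], [0.0, 0.0, -1.0]]
contact_force: [0.1, -0.7, -1.2]
width: 0.499
```

servo_tool(
  motion=[
    [[0.44,1.5,0],0],
    [[0.64,2.07,0],0],
    [[0.64,2.07,2],0],
    [[0.64,2.07,5],0],
    [[0.64,2.07,7],0],
  ],
)

```text
clock: 19.7
ee_pos: [387.6, 315.5, 128.2]
eef_rot: [[-1.0, 0.001, -0.001], [0.001, 1.0, -0.001], [0.001, -0.001, -1.0]]
contact_force: [0.0, 0.0, -2.4]
width: 0.502
```

servo_tool(
  motion=[
    [[0,0,2],0],
    [[0,0,4],0],
    [[0,0,5.5],0],
    [[0,0,6],0],
    [[0,0,6.5],0],
  ],
)

```text
clock: 20.2
ee_pos: [388.4, 316.5, 64.9]
eef_rot: [[-1.0, 0.001, 0.0], [0.001, 1.0, -0.0], [-0.0, -0.0, -1.0]]
contact_force: [-0.1, 0.4, -0.8]
width: 0.496
```

servo_tool(
  motion=[
    [[0,0,0.5],0],
    [[0,0,0.9],0],
    [[0,0,1.15],0],
    [[0,0,1.15],0],
    [[0,0,1.15],0],
  ],
)

```text
clock: 20.7
ee_pos: [388.2, 317.2, 53.9]
eef_rot: [[-1.0, -0.001, 0.001], [-0.001, 1.0, 0.0], [-0.001, 0.0, -1.0]]
contact_force: [0.2, -1.9, 3.3]
width: 0.498
```

servo_tool(
  motion=[
    [[0,0,0],0],
    [[0,0,0],0],
    [[0,0,0],0],
    [[0,0,0],0],
    [[0,0,0],0],
  ],
  claw=8.5,
)

```text
clock: 21.2
ee_pos: [387.9, 317.0, 53.2]
eef_rot: [[-1.0, -0.0, -0.0], [-0.0, 1.0, -0.0], [0.0, -0.0, -1.0]]
contact_force: [-0.2, 0.2, -0.4]
width: 0.993
```

servo_tool(
  motion=[
    [[0,0,0],0],
    [[0,0,-1.5],0],
    [[0,0,-4],0],
    [[0,0,-8],0],
    [[0,0,-12],0],
  ],
)

```text
clock: 21.7
ee_pos: [387.5, 316.5, 174.3]
eef_rot: [[-1.0, -0.0, -0.001], [-0.0, 1.0, -0.001], [0.001, -0.001, -1.0]]
contact_force: [0.4, 1.1, -0.6]
width: 0.996
```

servo_tool(
  motion=[
    [[-1,-4,-1],0],
    [[-2,-8,-2.6],0],
    [[-3,-12,-2.6],0],
    [[-4,-16,-2.6],0],
    [[-5,-20,-2.6],0],
  ],
)

```text
clock: 22.2
ee_pos: [437.9, 115.5, 199.6]
eef_rot: [[-1.0, -0.001, 0.001], [-0.001, 1.0, 0.0], [-0.001, 0.0, -1.0]]
contact_force: [1.3, 0.2, -0.8]
width: 0.998
```

Run:
```python
from h import *
im=imaging.read_camera('top');s=robot.state();print(s['ee_pos'],s['contact_force'])
cv2.imwrite('pics/t3.png',im[:,:,::-1])
```

```text
[438.43911284 111.12703663 199.63564536] [ 0.07527665 -6.50686273  0.41332721]
```

View pics/t3.png

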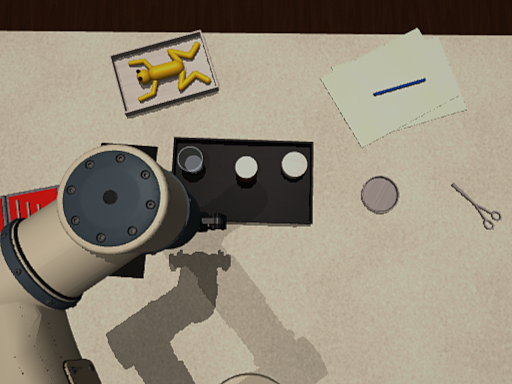

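All three things have gone from the tray and the jar is still at (246,167). Now the jar.

servo_tool(
  motion=[
    [[-3,-2.5,0],0],
    [[-6.5,-5,0],0],
    [[-10,-8,0],0],
    [[-13,-10,0],0],
    [[-13.94,-10.83,0],0],
  ],
)

```text
clock: 22.75
ee_pos: [579.1, 6.7, 198.1]
eef_rot: [[-1.0, 0.002, -0.001], [0.002, 1.0, -0.001], [0.001, -0.001, -1.0]]
contact_force: [-0.4, 0.1, -0.7]
width: 0.998
```

servo_tool(
  motion=[
    [[0,0,1.5],0],
    [[0,0,4],0],
    [[0,0,7],0],
    [[0,0,10],0],
    [[0,0,11],0],
  ],
)

```text
clock: 23.25
ee_pos: [574.8, 8.9, 86.1]
eef_rot: [[-1.0, 0.0, -0.006], [0.0, 1.0, -0.0], [0.006, -0.0, -1.0]]
contact_force: [0.2, -0.3, -0.8]
width: 0.994
```

servo_tool(
  motion=[
    [[0,0,2],0],
    [[0,0,4],0],
    [[0,0,5.7],0],
    [[0,0,6.7],0],
    [[0,0,6.7],0],
  ],
)

```text
clock: 23.75
ee_pos: [576.7, 8.8, 21.7]
eef_rot: [[-1.0, -0.0, -0.002], [-0.0, 1.0, -0.0], [0.002, -0.0, -1.0]]
contact_force: [-0.1, -0.8, -0.1]
width: 0.994
```

servo_tool(
  motion=[
    [[0,0,0],0],
    [[0,0,0],0],
    [[0,0,0],0],
    [[0,0,0],0],
    [[0,0,0],0],
  ],
)

```text
clock: 24.25
ee_pos: [577.5, 8.8, 22.6]
eef_rot: [[-1.0, -0.0, 0.001], [-0.0, 1.0, 0.0], [-0.001, 0.0, -1.0]]
contact_force: [-0.2, 0.3, 0.2]
width: 0.991
```

servo_tool(
  motion=[
    [[0,0,0],0],
    [[0,0,0],0],
    [[0,0,0],0],
    [[0,0,0],0],
    [[0,0,0],0],
  ],
  claw=4.6,
)

```text
clock: 24.75
ee_pos: [577.6, 8.8, 22.6]
eef_rot: [[-1.0, -0.0, 0.001], [-0.0, 1.0, 0.0], [-0.001, 0.0, -1.0]]
contact_force: [0.3, 0.7, 2.9]
width: 0.596
```

servo_tool(
  motion=[
    [[0,0,0],0],
    [[0,0,0],0],
    [[0,0,-0.3],0],
    [[0,0,-0.6],0],
    [[0,0,-1],0],
  ],
)

```text
clock: 25.25
ee_pos: [576.7, 8.6, 32.0]
eef_rot: [[-1.0, 0.0, -0.001], [0.0, 1.0, -0.0], [0.001, -0.0, -1.0]]
contact_force: [0.0, -0.8, -1.9]
width: 0.591
```

servo_tool(
  motion=[
    [[0,0,-2],0],
    [[0,0,-5],0],
    [[0,0,-8],0],
    [[0,0,-11],0],
    [[0,0,-12],0],
  ],
)

```text
clock: 25.75
ee_pos: [578.9, 8.8, 156.0]
eef_rot: [[-1.0, -0.0, 0.006], [-0.0, 1.0, 0.001], [-0.006, 0.001, -1.0]]
contact_force: [0.1, -0.8, -0.7]
width: 0.595
```

servo_tool(
  motion=[
    [[0.3,-2,0],0],
    [[1,-6,0],0],
    [[1.7,-10,0],0],
    [[2.4,-14,0],0],
    [[3.1,-18,0],0],
  ],
)

```text
clock: 26.25
ee_pos: [545.3, -172.5, 151.4]
eef_rot: [[-1.0, -0.0, -0.001], [-0.0, 1.0, 0.001], [0.001, 0.001, -1.0]]
contact_force: [0.7, -0.2, -0.7]
width: 0.592
```

servo_tool(
  motion=[
    [[0.7,-4,0],0],
    [[1.4,-8,0],0],
    [[2.1,-12,0],0],
    [[2.68,-14.5,0],0],
    [[2.68,-14.5,0],0],
  ],
)

```text
clock: 26.75
ee_pos: [517.9, -319.0, 150.9]
eef_rot: [[-1.0, 0.004, -0.002], [0.004, 1.0, 0.001], [0.002, 0.0, -1.0]]
contact_force: [0.1, -0.3, -1.8]
width: 0.595
```

servo_tool(
  motion=[
    [[0,0,2],0],
    [[0,0,4],0],
    [[0,0,6],0],
    [[0,0,8],0],
    [[0,0,9],0],
  ],
)

```text
clock: 27.25
ee_pos: [518.3, -314.9, 59.7]
eef_rot: [[-1.0, -0.0, -0.004], [-0.0, 1.0, 0.002], [0.004, 0.002, -1.0]]
contact_force: [-0.1, -0.5, -2.3]
width: 0.595
```

Run:
```python
from h import *
im=imaging.read_camera('scene');s=robot.state();print(s['ee_pos'],s['contact_force'],s['width'])
cv2.imwrite('pics/s4.png',im[:,:,::-1])
```

```text
[ 517.898572   -314.76785141   58.78921372] [-0.20743334  0.04837625 -2.20018804] 0.5931925382613111
```

View pics/s4.png

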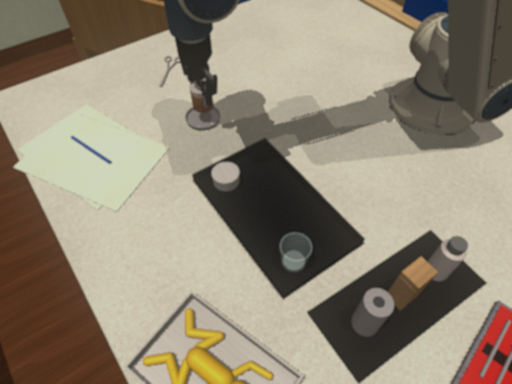

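The three stand on the mat and the jar hangs over the dish at about (202,115). I'll set it down.

servo_tool(
  motion=[
    [[0,0,1],0],
    [[0,0,2],0],
    [[0,0,3],0],
    [[0,0,3.5],0],
    [[0,0,3.5],0],
  ],
)

```text
clock: 27.8
ee_pos: [519.0, -316.0, 26.4]
eef_rot: [[-1.0, -0.0, -0.002], [-0.0, 1.0, 0.001], [0.002, 0.001, -1.0]]
contact_force: [0.0, -0.1, -1.3]
width: 0.594
```

servo_tool(
  motion=[
    [[0,0,0.3],0],
    [[0,0,0.55],0],
    [[0,0,0.55],0],
    [[0,0,0.55],0],
    [[0,0,0.55],0],
  ],
)

```text
clock: 28.3
ee_pos: [519.7, -316.3, 22.0]
eef_rot: [[-1.0, -0.0, 0.0], [-0.0, 1.0, -0.0], [-0.0, -0.0, -1.0]]
contact_force: [-0.5, 0.1, -2.3]
width: 0.591
```

servo_tool(
  motion=[
    [[0,0,0],0],
    [[0,0,0],0],
    [[0,0,0],0],
    [[0,0,0],0],
    [[0,0,0],0],
  ],
  claw=8.5,
)

```text
clock: 28.8
ee_pos: [519.6, -316.3, 21.9]
eef_rot: [[-1.0, -0.0, 0.0], [-0.0, 1.0, -0.0], [-0.0, -0.0, -1.0]]
contact_force: [0.4, -0.9, -0.4]
width: 0.992
```

servo_tool(
  motion=[
    [[0,0,0],0],
    [[0,0,-1.5],0],
    [[0,0,-4],0],
    [[0,0,-8],0],
    [[0,0,-12],0],
  ],
)

```text
clock: 29.3
ee_pos: [519.0, -316.1, 142.7]
eef_rot: [[-1.0, -0.0, -0.001], [-0.0, 1.0, 0.0], [0.001, 0.0, -1.0]]
contact_force: [0.6, -0.1, 0.3]
width: 0.995
```

servo_tool(
  motion=[
    [[0,4,-1.5],0],
    [[0,8,-3.5],0],
    [[0,12,-5.75],0],
    [[0,16,-5.75],0],
    [[0,20,-5.75],0],
  ],
)

```text
clock: 29.8
ee_pos: [519.7, -114.7, 200.3]
eef_rot: [[-1.0, -0.0, 0.002], [-0.0, 1.0, 0.0], [-0.002, 0.0, -1.0]]
contact_force: [1.3, 0.3, -0.7]
width: 0.995
```

Run:
```python
from h import *
im=imaging.read_camera('top')[:,:,::-1];sc=imaging.read_camera('scene')[:,:,::-1];s=robot.state();print(s['ee_pos'],s['contact_force'],s['width'])
o=np.vstack([cv2.resize(sc[70:170,150:290],None,fx=4,fy=4),np.hstack([cv2.resize(im[150:240,340:420],(240,270)),cv2.resize(im[130:290,80:270],(320,270))])[:200]]) if 0 else None
a=cv2.resize(sc[80:140,170:240],(420,360));b=cv2.resize(im[165:225,345:415],(350,300));
b=cv2.copyMakeBorder(b,0,60,0,0,cv2.BORDER_CONSTANT)
cv2.imwrite('pics/d5.png',np.hstack([a,b]))
m=imaging.camera_model('top');g=im
k=np.zeros((384,512),'uint8');k[165:225,345:415]=((g.min(2)>150)&(g[...,2].astype(int)-g[...,0]<25))[165:225,345:415]
```

```text
[ 519.57806231 -112.48074155  199.7846897 ] [-0.56702981  0.11081718  0.29013504] 0.996383256043603
```

View pics/d5.png

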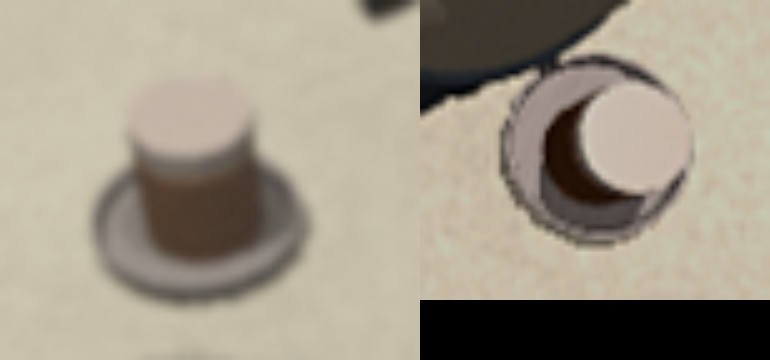

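The jar stands flat in the dish, well centred. Next I bring the bottle back.

servo_tool(
  motion=[
    [[1.3,4.4,0],0],
    [[2.6,8.8,0],0],
    [[3.9,13.2,0],0],
    [[5.2,17.6,0],0],
    [[6.5,22,0],0],
  ],
)

```text
clock: 30.4
ee_pos: [453.8, 104.9, 199.5]
eef_rot: [[-1.0, 0.0, 0.001], [0.0, 1.0, 0.0], [-0.001, 0.0, -1.0]]
contact_force: [1.2, 0.1, 0.5]
width: 0.992
```

servo_tool(
  motion=[
    [[1.4,4.6,0],0],
    [[2.8,9.2,0],0],
    [[4.2,13.8,0],0],
    [[5.6,18,0],0],
    [[6.66,21.33,0],0],
  ],
)

```text
clock: 30.9
ee_pos: [387.0, 318.9, 199.4]
eef_rot: [[-1.0, -0.001, 0.0], [-0.001, 1.0, 0.0], [-0.0, 0.0, -1.0]]
contact_force: [-0.2, 0.0, 0.4]
width: 0.995
```

servo_tool(
  motion=[
    [[0,0,0],0],
    [[0,0,1],0],
    [[0,0,4],0],
    [[0,0,7],0],
    [[0,0,9],0],
  ],
)

```text
clock: 31.4
ee_pos: [387.4, 314.7, 106.7]
eef_rot: [[-1.0, 0.002, -0.002], [0.002, 1.0, -0.002], [0.002, -0.002, -1.0]]
contact_force: [-0.4, 0.4, -0.0]
width: 0.995
```

servo_tool(
  motion=[
    [[0,0,2],0],
    [[0,0,4],0],
    [[0,0,5.3],0],
    [[0,0,5.6],0],
    [[0,0,5.6],0],
  ],
)

```text
clock: 31.9
ee_pos: [388.1, 315.8, 52.9]
eef_rot: [[-1.0, 0.001, -0.001], [0.001, 1.0, -0.001], [0.001, -0.001, -1.0]]
contact_force: [-0.5, 0.1, 0.5]
width: 0.992
```

servo_tool(
  motion=[
    [[0,0,0],0],
    [[0,0,0],0],
    [[0,0,0],0],
    [[0,0,0],0],
    [[0,0,0],0],
  ],
)

```text
clock: 32.4
ee_pos: [387.9, 317.2, 53.5]
eef_rot: [[-1.0, -0.0, 0.0], [-0.0, 1.0, 0.0], [-0.0, 0.0, -1.0]]
contact_force: [-0.3, 0.3, -0.4]
width: 0.993
```

servo_tool(
  motion=[
    [[0,0,0],0],
    [[0,0,0],0],
    [[0,0,0],0],
    [[0,0,0],0],
    [[0,0,0],0],
  ],
  claw=3.8,
)

```text
clock: 32.9
ee_pos: [388.0, 317.3, 53.6]
eef_rot: [[-1.0, -0.0, 0.001], [-0.0, 1.0, 0.0], [-0.001, 0.0, -1.0]]
contact_force: [0.3, -0.1, 3.7]
width: 0.5
```

servo_tool(
  motion=[
    [[0,0,0],0],
    [[0,0,0],0],
    [[0,0,-0.3],0],
    [[0,0,-0.6],0],
    [[0,0,-1],0],
  ],
)

```text
clock: 33.4
ee_pos: [387.5, 316.6, 63.1]
eef_rot: [[-1.0, 0.0, -0.001], [0.0, 1.0, -0.001], [0.001, -0.001, -1.0]]
contact_force: [-0.5, -0.3, -1.4]
width: 0.499
```

servo_tool(
  motion=[
    [[0,0,-2.5],0],
    [[0,0,-5.5],0],
    [[0,0,-9],0],
    [[0,0,-12],0],
    [[0,0,-13.6],0],
  ],
)

```text
clock: 33.9
ee_pos: [388.5, 317.6, 202.4]
eef_rot: [[-1.0, -0.0, 0.003], [-0.0, 1.0, 0.003], [-0.003, 0.003, -1.0]]
contact_force: [-0.4, 0.6, -1.4]
width: 0.499
```

servo_tool(
  motion=[
    [[-0.6,-2,0],0],
    [[-1.8,-6,0],0],
    [[-3.1,-10,0],0],
    [[-4.3,-14,0],0],
    [[-5.5,-18,0],0],
  ],
)

```text
clock: 34.4
ee_pos: [442.8, 135.4, 199.4]
eef_rot: [[-1.0, -0.001, -0.0], [-0.001, 1.0, 0.0], [0.0, 0.0, -1.0]]
contact_force: [0.7, 0.3, -1.0]
width: 0.499
```

servo_tool(
  motion=[
    [[-1.3,-4,0],0],
    [[-2.6,-8,0],0],
    [[-3.9,-12,0],0],
    [[-5.2,-16,0],0],
    [[-6.2,-19,0],0],
  ],
)

```text
clock: 34.9
ee_pos: [505.0, -55.2, 199.3]
eef_rot: [[-1.0, 0.001, -0.0], [0.001, 1.0, -0.0], [0.0, -0.0, -1.0]]
contact_force: [-0.4, 1.5, -1.0]
width: 0.505
```

servo_tool(
  motion=[
    [[-0.44,-1.5,0],0],
    [[-0.64,-2.07,0],0],
    [[-0.64,-2.07,2],0],
    [[-0.64,-2.07,5],0],
    [[-0.64,-2.07,7],0],
  ],
)

```text
clock: 35.4
ee_pos: [510.3, -73.0, 127.6]
eef_rot: [[-1.0, -0.0, -0.002], [-0.0, 1.0, 0.001], [0.002, 0.001, -1.0]]
contact_force: [-0.5, -0.6, -1.8]
width: 0.5
```

servo_tool(
  motion=[
    [[0,0,2],0],
    [[0,0,4],0],
    [[0,0,5.5],0],
    [[0,0,6],0],
    [[0,0,6.3],0],
  ],
)

```text
clock: 35.9
ee_pos: [511.3, -73.3, 66.2]
eef_rot: [[-1.0, -0.001, -0.0], [-0.001, 1.0, -0.0], [0.0, -0.0, -1.0]]
contact_force: [0.9, -0.1, -0.8]
width: 0.495
```

servo_tool(
  motion=[
    [[0,0,0.5],0],
    [[0,0,0.9],0],
    [[0,0,1.15],0],
    [[0,0,1.15],0],
    [[0,0,1.15],0],
  ],
)

```text
clock: 36.4
ee_pos: [511.4, -73.7, 55.0]
eef_rot: [[-1.0, -0.0, 0.0], [-0.0, 1.0, 0.0], [-0.0, 0.0, -1.0]]
contact_force: [0.1, -0.4, -0.5]
width: 0.501
```

servo_tool(
  motion=[
    [[0,0,0],0],
    [[0,0,0],0],
    [[0,0,0],0],
    [[0,0,0],0],
    [[0,0,0],0],
  ],
)

```text
clock: 36.9
ee_pos: [511.3, -73.7, 54.8]
eef_rot: [[-1.0, -0.0, 0.0], [-0.0, 1.0, 0.0], [-0.0, 0.0, -1.0]]
contact_force: [0.2, -0.2, -0.4]
width: 0.501
```

servo_tool(
  motion=[
    [[0,0,0],0],
    [[0,0,0],0],
    [[0,0,0],0],
    [[0,0,0],0],
    [[0,0,0],0],
  ],
  claw=8.5,
)

```text
clock: 37.4
ee_pos: [511.3, -73.7, 54.8]
eef_rot: [[-1.0, -0.0, 0.0], [-0.0, 1.0, -0.0], [-0.0, -0.0, -1.0]]
contact_force: [-0.6, -0.7, 0.9]
width: 0.998
```

servo_tool(
  motion=[
    [[0,0,0],0],
    [[0,0,-1.5],0],
    [[0,0,-5],0],
    [[0,0,-9],0],
    [[0,0,-13],0],
  ],
)

```text
clock: 37.9
ee_pos: [510.9, -73.7, 186.2]
eef_rot: [[-1.0, -0.0, -0.001], [-0.0, 1.0, -0.0], [0.001, -0.0, -1.0]]
contact_force: [0.6, 0.5, 0.3]
width: 0.995
```

servo_tool(
  motion=[
    [[0.2,3,-0.5],0],
    [[0.6,7,-1],0],
    [[0.9,11,-1.5],0],
    [[1.2,15,-1.5],0],
    [[1.6,19.5,-1.5],0],
  ],
)

```text
clock: 38.4
ee_pos: [495.0, 122.7, 200.2]
eef_rot: [[-1.0, 0.0, 0.001], [0.0, 1.0, 0.0], [-0.001, 0.0, -1.0]]
contact_force: [1.3, 0.3, 0.2]
width: 0.992
```

servo_tool(
  motion=[
    [[0.3,4,0],0],
    [[0.7,8,0],0],
    [[1,12,0],0],
    [[1.3,16,0],0],
    [[1.54,19.07,0],0],
  ],
)

```text
clock: 38.9
ee_pos: [479.3, 314.2, 199.6]
eef_rot: [[-1.0, -0.001, -0.0], [-0.001, 1.0, 0.0], [0.0, 0.0, -1.0]]
contact_force: [1.0, -1.1, -0.2]
width: 0.995
```

servo_tool(
  motion=[
    [[0,0,0],0],
    [[0,0,1],0],
    [[0,0,4],0],
    [[0,0,7],0],
    [[0,0,9],0],
  ],
)

```text
clock: 39.4
ee_pos: [478.9, 310.1, 107.1]
eef_rot: [[-1.0, 0.001, -0.003], [0.001, 1.0, -0.002], [0.003, -0.002, -1.0]]
contact_force: [-0.2, 0.5, 1.2]
width: 0.993
```

servo_tool(
  motion=[
    [[0,0,2],0],
    [[0,0,4],0],
    [[0,0,5.3],0],
    [[0,0,5.65],0],
    [[0,0,5.65],0],
  ],
)

```text
clock: 39.9
ee_pos: [479.7, 311.0, 52.8]
eef_rot: [[-1.0, 0.001, -0.001], [0.001, 1.0, -0.001], [0.001, -0.001, -1.0]]
contact_force: [-0.3, -0.4, -0.8]
width: 0.995
```

servo_tool(
  motion=[
    [[0,0,0],0],
    [[0,0,0],0],
    [[0,0,0],0],
    [[0,0,0],0],
    [[0,0,0],0],
  ],
)

```text
clock: 40.4
ee_pos: [479.9, 312.2, 53.5]
eef_rot: [[-1.0, -0.0, 0.0], [-0.0, 1.0, 0.0], [-0.0, 0.0, -1.0]]
contact_force: [-0.1, -0.3, -0.4]
width: 0.993
```

servo_tool(
  motion=[
    [[0,0,0],0],
    [[0,0,0],0],
    [[0,0,0],0],
    [[0,0,0],0],
    [[0,0,0],0],
  ],
  claw=3,
)

```text
clock: 40.9
ee_pos: [479.9, 312.2, 53.4]
eef_rot: [[-1.0, -0.0, 0.0], [-0.0, 1.0, 0.0], [-0.0, 0.0, -1.0]]
contact_force: [-0.0, 0.8, -0.0]
width: 0.413
```

servo_tool(
  motion=[
    [[0,0,0],0],
    [[0,0,0],0],
    [[0,0,-0.3],0],
    [[0,0,-0.6],0],
    [[0,0,-1],0],
  ],
)

```text
clock: 41.4
ee_pos: [479.6, 311.8, 63.3]
eef_rot: [[-1.0, -0.0, -0.001], [-0.0, 1.0, -0.0], [0.001, -0.0, -1.0]]
contact_force: [0.6, 0.1, -2.1]
width: 0.414
```

servo_tool(
  motion=[
    [[0,0,-2.5],0],
    [[0,0,-5.5],0],
    [[0,0,-9],0],
    [[0,0,-12],0],
    [[0,0,-13.6],0],
  ],
)

```text
clock: 41.9
ee_pos: [480.7, 312.5, 202.8]
eef_rot: [[-1.0, -0.0, 0.004], [-0.0, 1.0, 0.003], [-0.004, 0.003, -1.0]]
contact_force: [0.2, -0.2, -1.0]
width: 0.414
```

servo_tool(
  motion=[
    [[-0.3,-2,0],0],
    [[-0.7,-6,0],0],
    [[-1.2,-10,0],0],
    [[-1.7,-14,0],0],
    [[-2.2,-18,0],0],
  ],
)

```text
clock: 42.4
ee_pos: [501.1, 129.7, 198.7]
eef_rot: [[-1.0, -0.0, -0.001], [-0.0, 1.0, -0.0], [0.001, -0.0, -1.0]]
contact_force: [0.4, 0.4, -0.8]
width: 0.416
```

servo_tool(
  motion=[
    [[-0.5,-4,0],0],
    [[-0.9,-8,0],0],
    [[-1.1,-10.2,0],0],
    [[-1.13,-11.2,0],0],
    [[-1.13,-11.2,0],0],
  ],
)

```text
clock: 42.9
ee_pos: [512.6, 18.7, 198.8]
eef_rot: [[-1.0, 0.002, -0.001], [0.002, 1.0, -0.0], [0.001, -0.0, -1.0]]
contact_force: [-0.3, 0.0, -1.2]
width: 0.413
```

servo_tool(
  motion=[
    [[0,0,2],0],
    [[0,0,5],0],
    [[0,0,8],0],
    [[0,0,11],0],
    [[0,0,12.5],0],
  ],
)

```text
clock: 43.4
ee_pos: [511.2, 20.8, 71.3]
eef_rot: [[-1.0, -0.001, -0.004], [-0.001, 1.0, -0.0], [0.004, -0.0, -1.0]]
contact_force: [-0.8, -1.3, -0.8]
width: 0.414
```

servo_tool(
  motion=[
    [[0,0,0.2],0],
    [[0,0,0.9],0],
    [[0,0,1.6],0],
    [[0,0,1.95],0],
    [[0,0,1.95],0],
  ],
)

```text
clock: 43.9
ee_pos: [513.4, 20.1, 54.9]
eef_rot: [[-1.0, -0.0, 0.0], [-0.0, 1.0, 0.0], [-0.0, 0.0, -1.0]]
contact_force: [0.4, 0.2, -1.6]
width: 0.415
```

servo_tool(
  motion=[
    [[0,0,0],0],
    [[0,0,0],0],
    [[0,0,0],0],
    [[0,0,0],0],
    [[0,0,0],0],
  ],
)

```text
clock: 44.4
ee_pos: [513.2, 20.0, 54.9]
eef_rot: [[-1.0, -0.0, 0.0], [-0.0, 1.0, 0.0], [-0.0, 0.0, -1.0]]
contact_force: [-0.1, 0.2, -0.5]
width: 0.414
```

servo_tool(
  motion=[
    [[0,0,0],0],
    [[0,0,0],0],
    [[0,0,0],0],
    [[0,0,0],0],
    [[0,0,0],0],
  ],
  claw=8.5,
)

```text
clock: 44.9
ee_pos: [513.2, 20.1, 54.8]
eef_rot: [[-1.0, -0.0, 0.0], [-0.0, 1.0, 0.0], [-0.0, 0.0, -1.0]]
contact_force: [0.3, -0.1, -0.2]
width: 0.992
```

servo_tool(
  motion=[
    [[0,0,0],0],
    [[0,0,-1.5],0],
    [[0,0,-5],0],
    [[0,0,-9],0],
    [[0,0,-13],0],
  ],
)

```text
clock: 45.4
ee_pos: [512.8, 19.9, 186.2]
eef_rot: [[-1.0, -0.0, -0.001], [-0.0, 1.0, -0.0], [0.001, -0.0, -1.0]]
contact_force: [0.8, 0.9, -0.0]
width: 0.999
```

servo_tool(
  motion=[
    [[-0.6,3,-0.5],0],
    [[-1.4,7,-1],0],
    [[-2.2,11,-1.5],0],
    [[-3,15,-1.5],0],
    [[-3.8,19,-1.5],0],
  ],
)

```text
clock: 45.9
ee_pos: [551.3, 211.7, 200.1]
eef_rot: [[-1.0, -0.0, 0.0], [-0.0, 1.0, 0.0], [-0.0, 0.0, -1.0]]
contact_force: [0.7, -1.1, 0.4]
width: 0.996
```

servo_tool(
  motion=[
    [[-0.8,4,0],0],
    [[-1.5,7,0],0],
    [[-2.04,9.65,0],0],
    [[-2.04,9.65,0],0],
    [[-2.04,9.65,1],0],
  ],
)

```text
clock: 46.4
ee_pos: [572.1, 307.2, 190.4]
eef_rot: [[-1.0, -0.001, 0.002], [-0.001, 1.0, 0.001], [-0.002, 0.001, -1.0]]
contact_force: [0.5, -0.8, 0.7]
width: 0.992
```

servo_tool(
  motion=[
    [[0,0,2],0],
    [[0,0,4],0],
    [[0,0,6],0],
    [[0,0,8],0],
    [[0,0,9],0],
  ],
)

```text
clock: 46.9
ee_pos: [570.4, 304.7, 97.4]
eef_rot: [[-1.0, 0.001, -0.003], [0.001, 1.0, -0.002], [0.003, -0.002, -1.0]]
contact_force: [0.2, -0.7, -0.1]
width: 0.992
```

servo_tool(
  motion=[
    [[0,0,1.5],0],
    [[0,0,3],0],
    [[0,0,4.2],0],
    [[0,0,4.6],0],
    [[0,0,4.6],0],
  ],
)

```text
clock: 47.4
ee_pos: [571.4, 306.1, 53.4]
eef_rot: [[-1.0, 0.0, -0.001], [0.0, 1.0, -0.001], [0.001, -0.001, -1.0]]
contact_force: [-0.1, 0.4, 0.7]
width: 0.996
```

servo_tool(
  motion=[
    [[0,0,0],0],
    [[0,0,0],0],
    [[0,0,0],0],
    [[0,0,0],0],
    [[0,0,0],0],
  ],
)

```text
clock: 47.9
ee_pos: [571.6, 306.6, 54.0]
eef_rot: [[-1.0, -0.0, 0.0], [-0.0, 1.0, 0.0], [-0.0, 0.0, -1.0]]
contact_force: [-0.1, 0.1, -0.6]
width: 0.996
```

servo_tool(
  motion=[
    [[0,0,0],0],
    [[0,0,0],0],
    [[0,0,0],0],
    [[0,0,0],0],
    [[0,0,0],0],
  ],
  claw=4.2,
)

```text
clock: 48.4
ee_pos: [571.8, 306.7, 54.0]
eef_rot: [[-1.0, -0.0, 0.001], [-0.0, 1.0, 0.0], [-0.001, 0.0, -1.0]]
contact_force: [0.5, 1.2, 1.6]
width: 0.551
```

servo_tool(
  motion=[
    [[0,0,0],0],
    [[0,0,0],0],
    [[0,0,-0.3],0],
    [[0,0,-0.6],0],
    [[0,0,-1],0],
  ],
)

```text
clock: 48.9
ee_pos: [571.1, 306.2, 63.4]
eef_rot: [[-1.0, 0.0, -0.001], [0.0, 1.0, -0.001], [0.001, -0.001, -1.0]]
contact_force: [-0.6, 0.2, -2.0]
width: 0.547
```

servo_tool(
  motion=[
    [[0,0,-2.5],0],
    [[0,0,-5.5],0],
    [[0,0,-9],0],
    [[0,0,-12],0],
    [[0,0,-13.6],0],
  ],
)

```text
clock: 49.4
ee_pos: [572.4, 306.8, 203.4]
eef_rot: [[-1.0, -0.0, 0.004], [-0.0, 1.0, 0.002], [-0.004, 0.002, -1.0]]
contact_force: [-0.1, 0.2, -0.9]
width: 0.546
```

servo_tool(
  motion=[
    [[0.5,-2,0],0],
    [[1.5,-5.5,0],0],
    [[2.5,-9,0],0],
    [[3.5,-12.5,0],0],
    [[4.5,-16,0],0],
  ],
)

```text
clock: 49.9
ee_pos: [525.8, 145.1, 199.9]
eef_rot: [[-1.0, -0.0, -0.0], [-0.0, 1.0, 0.0], [0.0, 0.0, -1.0]]
contact_force: [0.4, -0.9, -2.4]
width: 0.549
```

servo_tool(
  motion=[
    [[0.4,-1.8,0],0],
    [[0.7,-3,0],0],
    [[0.7,-3,0],0],
    [[0.7,-3,2],0],
    [[0.7,-3,4],0],
  ],
)

```text
clock: 50.4
ee_pos: [520.4, 117.8, 159.6]
eef_rot: [[-1.0, -0.001, 0.002], [-0.001, 1.0, 0.001], [-0.002, 0.001, -1.0]]
contact_force: [0.2, 0.3, -2.4]
width: 0.547
```

servo_tool(
  motion=[
    [[0,0,2.5],0],
    [[0,0,5],0],
    [[0,0,7],0],
    [[0,0,8],0],
    [[0,0,8.5],0],
  ],
)

```text
clock: 50.9
ee_pos: [519.5, 117.1, 73.8]
eef_rot: [[-1.0, -0.001, -0.001], [-0.001, 1.0, -0.001], [0.001, -0.001, -1.0]]
contact_force: [0.6, -0.6, -1.0]
width: 0.55
```

servo_tool(
  motion=[
    [[0,0,0.8],0],
    [[0,0,1.4],0],
    [[0,0,1.8],0],
    [[0,0,1.95],0],
    [[0,0,1.95],0],
  ],
)

```text
clock: 51.4
ee_pos: [519.7, 116.6, 55.4]
eef_rot: [[-1.0, -0.0, 0.0], [-0.0, 1.0, 0.0], [-0.0, 0.0, -1.0]]
contact_force: [0.9, 0.2, -1.7]
width: 0.552
```

servo_tool(
  motion=[
    [[0,0,0],0],
    [[0,0,0],0],
    [[0,0,0],0],
    [[0,0,0],0],
    [[0,0,0],0],
  ],
)

```text
clock: 51.9
ee_pos: [519.6, 116.6, 55.3]
eef_rot: [[-1.0, -0.0, 0.0], [-0.0, 1.0, 0.0], [-0.0, 0.0, -1.0]]
contact_force: [-0.6, -0.4, -1.8]
width: 0.549
```

servo_tool(
  motion=[
    [[0,0,0],0],
    [[0,0,0],0],
    [[0,0,0],0],
    [[0,0,0],0],
    [[0,0,0],0],
  ],
  claw=8.5,
)

```text
clock: 52.4
ee_pos: [519.7, 116.6, 55.4]
eef_rot: [[-1.0, -0.0, 0.0], [-0.0, 1.0, 0.0], [-0.0, 0.0, -1.0]]
contact_force: [0.3, 0.7, 0.5]
width: 0.992
```

servo_tool(
  motion=[
    [[0,0,0],0],
    [[0,0,-1.5],0],
    [[0,0,-5],0],
    [[0,0,-9],0],
    [[0,0,-13],0],
  ],
)

```text
clock: 52.9
ee_pos: [519.2, 116.3, 186.7]
eef_rot: [[-1.0, -0.0, -0.001], [-0.0, 1.0, -0.0], [0.001, -0.0, -1.0]]
contact_force: [0.6, 0.7, -0.3]
width: 0.996
```

servo_tool(
  motion=[
    [[2,4,0],0],
    [[4,8,0],0],
    [[6,12,0],0],
    [[8,16,0],0],
    [[10,20,0],0],
  ],
)

```text
clock: 53.4
ee_pos: [418.5, 317.9, 185.5]
eef_rot: [[-1.0, -0.0, 0.0], [-0.0, 1.0, 0.0], [-0.0, 0.0, -1.0]]
contact_force: [1.0, 0.7, 0.0]
width: 0.995
```

servo_tool(
  motion=[
    [[2,4,0],0],
    [[4,8,0],0],
    [[6,12,0],0],
    [[8,15,0],0],
    [[8,15,0],0],
  ],
)

```text
clock: 53.9
ee_pos: [337.1, 469.6, 184.4]
eef_rot: [[-1.0, -0.004, -0.001], [-0.004, 1.0, -0.0], [0.001, -0.0, -1.0]]
contact_force: [-0.0, -0.7, -0.2]
width: 1.0
```

Run:
```python
from h import *
im=imaging.read_camera('top');sc=imaging.read_camera('scene');s=robot.state();print(s['clock'],s['ee_pos'],s['contact_force'],s['width'])
cv2.imwrite('pics/t6.png',im[:,:,::-1]);cv2.imwrite('pics/s6.png',sc[:,:,::-1])
c=im[130:230,160:320,::-1];cv2.imwrite('pics/c6.png',cv2.resize(c,None,fx=5,fy=5,interpolation=cv2.INTER_CUBIC))
for n in 'top','scene':
    a=cv2.imread(f'pics/{n}0.png')[...,0:3].astype(int);b=cv2.imread(f'pics/{n[0]}6.png').astype(int)
    print(n,proj(imaging.camera_model(n),[519.6,-316.3,64]))
m=imaging.camera_model('top')
```

```text
54.0 [338.95098799 466.94459791 184.92444407] [-0.07109256 -1.38427831  0.03988954] 0.9961413659552086
top [387.17560163 191.63887535]
scene [201.22437366  98.43513533]
```

View pics/c6.png

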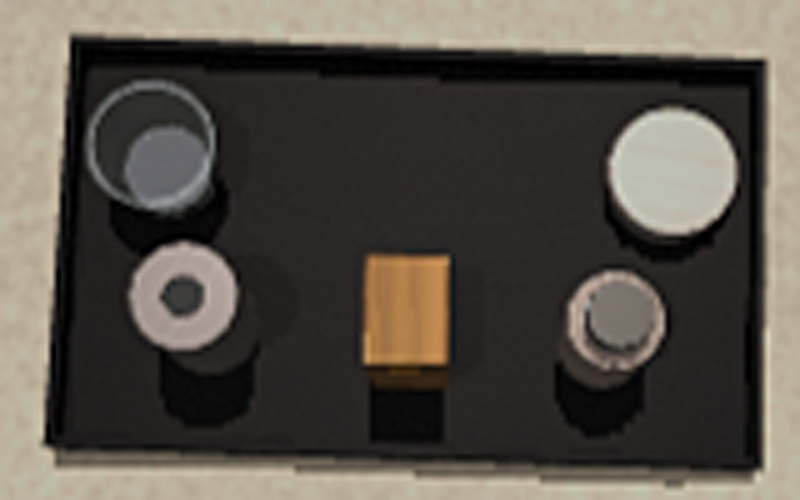

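View pics/s6.png

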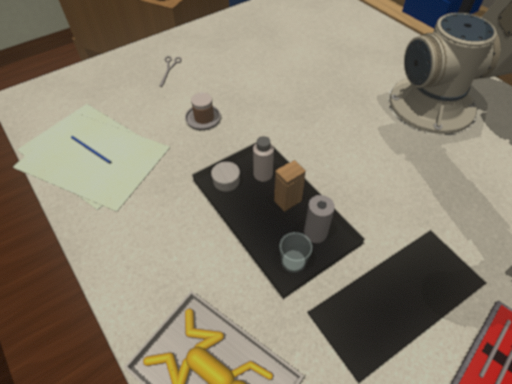

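The canister, box and bottle are within about 1 px (roughly 2 mm) of their starting pixels, at crop (183,295), (406,311) and (616,319). The beaker and tin haven't moved, and the jar stands in the dish. I'll hand in.

```bash
python3 -c "
from bench import robot
print(robot.close_job())"
```

```text
the job is handed in; nothing more can be done
None
```

The job is done and handed in at about 54 s. I moved the canister, box and bottle upright onto the mat, set the jar in the dish, then returned the bottle, box and canister to their starting spots. No verdict is reported on hand-in.

- **Front row:** in the last top view, all three stand upright within about 2 mm of where they started.
- **Beaker and pin tin:** both appear at the same pixels as at the start.
- **Jar:** it stands flat in the dish. Its lid, as seen from above, is within about 1 px (2–3 mm) of where a centred jar would appear.
- **Robot:** the gripper is open and clear of everything. No check failed or disagreed.

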